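Select the tap for the LED panel on the bench supply and switch it on

ROBOT

A 6-joint arm with a two-finger parallel gripper is mounted at the origin on the work surface. World frame = base frame: x ahead of the robot, y to its left, z up, the work surface at z = 0. Lengths are in m, angles in rad, forces in N, time in s.
With the tool pointing down it reaches from about 0.25 to 0.8 m from the base axis. Payload 8.5 kg.
Tool frame: the origin (TCP) lies at the very end of the fingers, on their centre line; the grasp point (between the pads) lies 19 mm behind it; z points along the fingers, y is the line along which they close (so a half turn about z gives the same grasp; the last joint's range is limited). The gripper opens to 85 mm and grips with 20 to 120 N. Pads are 22 mm wide; open, the fingers measure 114 mm over their backs; the gripper's body (76 mm by 85 mm) begins 54 mm behind the grasp point. The pads swing forward as they close: fully open they stand 13 mm farther back than shut.
Start: joints at [-1.239, 0.238, -0.013, 1.319, 0, 1.571], TCP at [0.171, -0.496, 0.231] pointing down, gripper open.
Joint ranges: [-2.66, 2.66], [-1.03, 1.9], [-1.14, 1.46], [-1.82, 2.27], [-1.45, 1.34], [-3.14, 3.14]. Speed limits (rad/s): [2.22, 2.22, 2.79, 3.14, 3.14, 3.14].

INTERFACE

Orientations are given as a unit quaternion [x, y, z, w].
In Python, from workcell import get_obs, get_image, camera_model, sign_off, search_frame, landmark_of gives the robot as it stands. The module is installed in compiled form; this text tells all that it offers.
- The arm moves only by the tool apply_moves, never from a script. Its argument "targets" is a list of rows, each a list of 2 entries, a list of its own where there are three numbers: the shift along the world's x, y, z in m, then the turn about the world's z in degrees. A call has exactly 5 rows; each row shifts and turns the commanded pose from where the row before left it; what a row does not reach is not made up. A row lasts 1/10 s, in which the tool goes at most 50 mm and 8.59 degrees, less where a joint would pass 70% of its speed; a pose out of reach is approached as far as the arm can. A call with a gripper value outside its range is refused whole. "grip" is the closure, from 0 (fully open) to 1 (shut), set as the call begins (left out, the last holds). The fingers move at their own pace and stop on an object; "newtons" is the grip in N (left out, the last holds). Time passes only in rows, so rows that do not move let the fingers close, or fill a call up. It gives the time, the measured TCP pose, the force, the opening and the grip force at its end, in the units of the state.
- get_obs(): the state, without advancing time (a new reading comes with each control period).
- get_image(name): name is "scene" or "top" or "wrist"; returns the picture (420x560x3 uint8, blue, green, red); there is no depth.
- camera_model(name): a dict with "intrinsics" (3x3 intrinsics, pixels), "T" (4x4, takes a point from camera to world coordinates). Camera axes: x right, y up, looking along -z (the intrinsics and any distortion apply to the point x, -y, -z); pixel columns grow to the right and rows downward; lengths in m; the calibration is good to about 2 mm. A picture is of the moment at which its call begins: read the wrist's pose just before it. camera_model takes no time and is no camera call; for the wrist camera it gives the pose at the moment of the call.
- sign_off(): hands the job in; it is judged then, once.
Trained networks look in the newest picture that a camera, given by its name, has taken for a name from the list of things; names that differ only in an ending like _2 or _b are one class to them, and where a whole thing is asked for, a point or a joint stands for the part that bears it (a point fixed in the world has none). Each returns a list of dicts, best first, with "conf" (0 to 1); they miss things now and then, are a little off and sometimes report something else, mostly with a low value. They report only what shows in the picture. A call takes as long as a camera call.
- search_frame(camera, thing): "uv" ([column, row] in pixels, amid what is visible of it).
- landmark_of(camera, thing): "uv" ([column, row] in pixels: a listed point, or the origin of a listed thing).
The state is a dict: "clock": time; "q": joint angles; "qd": joint speeds; "joint_torque": joint torques, N m; "ee_pos": TCP position; "ee_rot": TCP orientation; "ft_force": force on the tool from outside, world axes, zero at the start; "torque": the same for the moment, N m; "finger_gap": finger opening in m; "grasp_force": force on a finger pad.
Only numpy, scipy, OpenCV 4.12 (cv2) and the standard library are available. Lean on these libraries where they do the work, as an engineer would, in place of code of your own. Each camera call takes 0.05 s, during which the arm holds its last target. There are 200 camera calls.

TASK

On the blue-grey bench supply, turn the black pointer switch clockwise by pushing the side of its handle with a fingertip, until it rests in the click that points at the green dot; then press the white button on the supply fully down and let it come back up, leaving the switch on the green dot. Do not press the button before the switch is on the green dot, do not pinch or force the switch handle, and leave the other things on the bench where they are.

Things in the scene. Friction and masses are not known exactly. Their poses are not given: they have to be found in the camera images.
- supply: blue-grey bench supply, a fixed box 240 (x) x 220 (y) x 80 mm high; origin at the centre of its underside, x to its rear, y to its left; the front with the display faces its -x, the robot. On its top, at x = +30 mm, y = 0, sits the rotary switch on a flush light disc of 162 mm diameter.
- dial (a joint): angle of the black rotary switch in rad, clockwise from above, 0 to 4.71 (end stops). Ten click positions, 0.5236 (30 deg) apart, first at 0. At angle q the arm points 135 deg - q counter-clockwise from the supply's +x. 3 to 5 N on the arm 45 mm from the axis takes it over a click; let go within 13 deg of a click it springs into it. It starts in position 0, 1 or 2 (settling in the first moments).
- dial_axis (a point): the switch's axis at the top of its handle, 108 mm above the table. The black handle is a hub of 28 mm diameter with one pointer arm, 12 mm wide, that reaches 58 mm out from the axis, white line on top; hub and arm fill 2 to 28 mm above the supply's top, with upright flanks.
- dial_pointer (a point): the spot the arm points at: on the arm's centre line, 72 mm from the axis (14 mm beyond the arm's end), at the level of the supply's top.
- dot_green: green dot of 14 mm diameter, 1.5 mm thick, stuck on the supply's top 72 mm from the switch's axis, at position 4, 5, 7 or 8 of the switch (yellow, red and blue dots mark the other three); origin at its centre. It is the position to select.
- enable (a joint): travel of the white push button in m: 0 up, 0.006 fully down; springs back; about 5 N holds it fully down.
- enable_top (a point): centre of the top face of the white button (26 mm diameter, in a black housing), on the supply's top near its front edge, 115 mm in front of the switch's axis. Press straight down.
- flux_tin: small brass tin, 38 mm diameter, 18 mm high, loose on the supply's top, origin under its centre; leave alone.
- multimeter: red multimeter 170 x 85 x 37 mm lying loose right of the supply (45 mm high at its dial), origin under its centre; leave alone.
- screwdriver: orange-handled screwdriver, about 200 mm long and 26 mm high, lying loose left of the supply, origin under its centre; leave alone.
- solder_spool: spool of solder, 56 mm diameter, 35 mm high, loose on the table to the left; leave alone.
- soda: amber bottle 60 mm diameter, 210 mm high, standing loose far right; leave alone.
- pen_cup: blue cup 70 mm wide, 90 mm high, standing loose far left; leave alone.
- board: green circuit board 70 x 50 mm, loose on the table to the right; leave alone.

How it is judged:
On the way, in this order (a step that is already met when the one before it is completed fails the run):
1. the switch rests in the click at the green dot, no longer turning (horizontal distance between dial_pointer and dot_green below 0.01 m and velocity of joint dial between -0.2 and 0.2 rad/s), for 0.3 s.
2. the white button is pressed fully down (value of joint enable above 0.0048 m), for 0.05 s.
At the end, for the whole second after the job is handed in: the pointer spot is within 10 mm of the green dot's centre (about 8 deg; a click is 30 deg), the switch is at rest, and the button is up again (within 1.5 mm) (horizontal distance between dial_pointer and dot_green below 0.01 m and velocity of joint dial between -0.1 and 0.1 rad/s and value of joint enable below 0.0015 m); the robot touches nothing.
It fails at once if the button is pressed (over 2.5 mm) while the switch is not on the green dot (value of joint enable above 0.0025 m and horizontal distance between dial_pointer and dot_green above 0.012 m).
It fails at once if the switch handle is pinched or forced (over 25 N from the fingers) (contact force between the fingers and dial above 25 N).
It fails at once if another thing on the bench is lifted or shifted by more than 20 mm (distance of any of flux_tin, multimeter, screwdriver, solder_spool, soda, pen_cup, board from where it was at the start of the episode above 0.02 m).
It also fails if it takes over 61 s, if anything falls off the work surface, if the arm or the gripper's body presses on something with over 40 N, if the wrist force passes 120 N, or if a joint passes its speed limit or range.

## Working session

There is one attempt and no reset: what is moved stays moved. The work goes in short steps, Python scripts to look and compute and a tool call to move; the robot and the scene stay as the last step left them, time stands still between calls to the robot, and variables do not carry over. Pictures are saved under pics/ and viewed, at most 10 in all, crops included, and the job is handed in when it is done.

Besides the shell and the picture viewer there is one more tool, called after "Request:" in YAML: its name, and indented under it one key for each argument. apply_moves: Moves the arm, as the interface text tells. Its arguments: {"type":"object","properties":{"targets":{"type":"array"},"grip":{"type":"number"},"newtons":{"type":"number"}},"required":["targets"]}

```bash
mkdir -p pics
cat > h.py <<'E'
import numpy as np, cv2
from workcell import *
def ray(cam,uv,z,m=None):
    m=m or camera_model(cam);K=np.array(m["intrinsics"]);T=np.array(m["T"])
    d=np.linalg.inv(K)@[uv[0],uv[1],1];d=T[:3,:3]@(d*[1,-1,-1]);o=T[:3,3]
    return o+d*(z-o[2])/d[2]
E
python3 - <<'E'
from h import *
m=camera_model("top");print({k:(np.round(v,3).tolist()) for k,v in m.items() if k!='x'})
a=get_image("top");b=get_image("scene")
cv2.imwrite("pics/top.png",a);cv2.imwrite("pics/scene.png",b)
for c in("top","scene"):
  for t,z in [("dial_axis",.108),("dial_pointer",.08),("dot_green",.0815),("enable_top",.09),("flux_tin",.08),("supply",0)]:
    for r in landmark_of(c,t)[:2]: print(c,t,np.round(r["uv"],1),round(r["conf"],2),np.round(ray(c,r["uv"],z),3))
o=get_obs();print(o["clock"],o["ee_pos"],o["ee_rot"],o["ft_force"],o["finger_gap"])
E
```

```text
{'intrinsics': [[482.157, 0.0, 274.739], [0.0, 482.157, 207.008], [0.0, 0.0, 1.0]], 'T': [[0.016, 0.978, -0.207, 0.33], [-1.0, 0.016, 0.001, -0.009], [0.005, 0.207, 0.978, 1.185], [0.0, 0.0, 0.0, 1.0]]}
top dial_axis [232.7 205.2] 0.78 [0.561 0.085 0.108]
top dial_pointer [204.8 207.2] 0.48 [0.561 0.153 0.08 ]
top enable_top [227.8 247.8] 0.64 [0.465 0.095 0.09 ]
top flux_tin [201.  168.2] 0.66 [0.656 0.166 0.08 ]
top supply [236.9 220.3] 0.95 [0.546 0.083 0.   ]
scene dial_axis [242.7 229.8] 0.71 [ 0.601 -0.074  0.108]
scene dial_axis [158.2 188.5] 0.68 [ 0.509 -0.305  0.108]
scene dial_pointer [342.  235.8] 0.92 [0.565 0.149 0.08 ]
scene dial_pointer [456.1 270.5] 0.44 [0.621 0.394 0.08 ]
scene enable_top [322.7 195.4] 0.61 [0.458 0.095 0.09 ]
scene flux_tin [342.9 267. ] 0.7 [0.647 0.155 0.08 ]
scene flux_tin [298.1 260.5] 0.46 [0.645 0.057 0.08 ]
0.7 [ 0.17104026 -0.496331    0.23129843] [ 9.86267764e-01  1.65154163e-01 -6.75504022e-07 -2.06625551e-05] [0.35661111 0.69369117 0.61810947] 0.08513903580087573
```

Run:
```python
import cv2
a=cv2.imread("pics/top.png")[130:290,140:340];cv2.imwrite("pics/t2.png",cv2.resize(a,(750,600),interpolation=cv2.INTER_CUBIC))
```

```text
(no output)
```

View pics/t2.png

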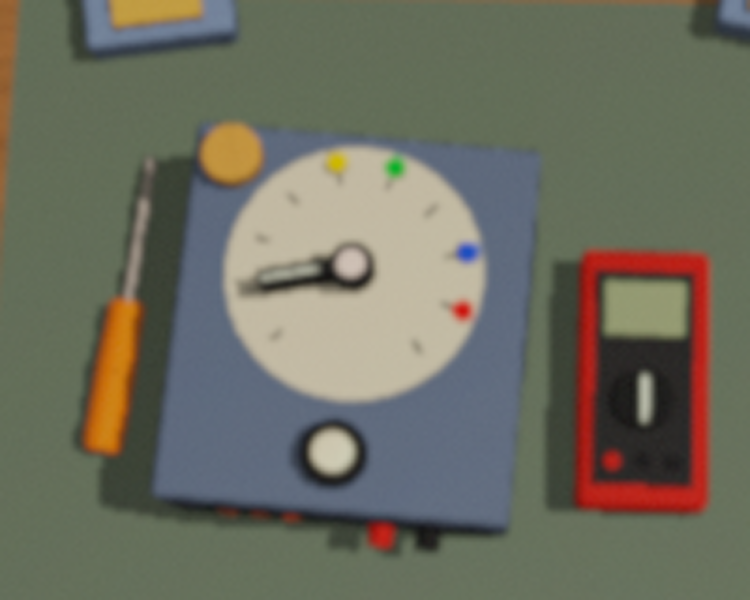

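View pics/scene.png

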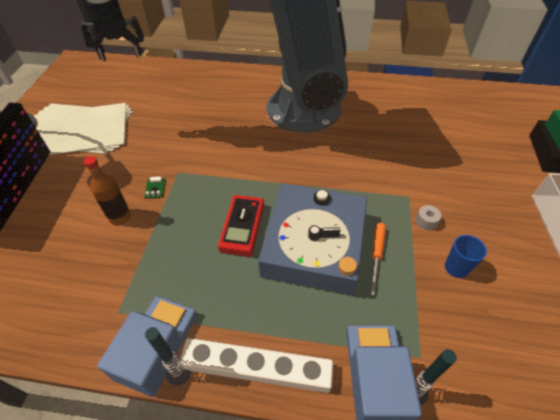

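The switch arm is at crop (250,285), on position 1. The green dot at crop (395,168) is position 5, with yellow at 4. The tin is at the rear-left, outside the disc, and the button is at crop (332,452). Next I'll fix the geometry.

Run:
```python
from h import *
f=lambda x,y,z:ray("top",(140+x/3.75,130+y/3.75),z)
for n,x,y,z in [("disc",355,274,.08),("hubtop",350,265,.108),("green",395,168,.0815),("yellow",336,163,.0815),("blue",467,253,.0815),("red",462,311,.0815),("button",332,452,.095),("armend",262,278,.108),("cFL",155,497,.08),("cFR",507,528,.08),("cBR",540,152,.08),("tin",231,155,.098)]:
    p=f(x,y,z);print(n,np.round(p,4))
a=f(355,274,.08)
for n,x,y,k in [("green",395,168,5),("yellow",336,163,4),("blue",467,253,7),("red",462,311,8)]:
    d=f(x,y,.0815)-a;print(n,np.hypot(d[0],d[1]),"yaw",np.degrees(np.arctan2(d[1],d[0]))-135+30*k)
b=cv2.imread("pics/scene.png");hsv=cv2.cvtColor(b,cv2.COLOR_BGR2HSV)
print("scene green",ray("scene",(300,260),.0815),"hub",ray("scene",(314,233),.108),"button",ray("scene",(322,196),.095))
```

```text
disc [0.5719 0.0834 0.08  ]
hubtop [0.5714 0.0843 0.108 ]
green [0.6407 0.0603 0.0815]
yellow [0.6433 0.0977 0.0815]
blue [0.5863 0.0136 0.0815]
red [0.5492 0.016  0.0815]
button [0.4583 0.0924 0.095 ]
armend [0.5624 0.1376 0.108 ]
cFL [0.4308 0.2006 0.08  ]
cFR [ 0.4155 -0.0141  0.08  ]
cBR [ 0.6532 -0.0314  0.08  ]
tin [0.6427 0.1617 0.098 ]
green 0.07254157572351956 yaw -3.6157918300370966
yellow 0.07280010682491726 yaw -3.6972629886622173
blue 0.07126933926055602 yaw -3.410612166232738
red 0.07119385598442281 yaw -3.6577873535622416
scene green [0.64426851 0.0608346  0.0815    ] hub [0.58661862 0.0844838  0.108     ] button [0.46467391 0.09338549 0.095     ]
```

Request:
apply_moves:
  targets:
    - [[0.03, 0.03, 0.01], 0]
    - [[0.03, 0.04, 0], 8]
    - [[0.03, 0.04, 0], 8]
    - [[0.02, 0.04, 0], 8]
    - [[0.02, 0.04, 0], 8]
  grip: 1
  newtons: 20

```text
clock: 1.2
ee_pos: [0.3016, -0.3047, 0.2413]
ee_rot: [0.901, 0.433, 0.0, 0.0]
ft_force: [0.3, -0.1, 0.7]
finger_gap: 0.0125
grasp_force: 0.0
```

Run:
```python
from h import *
o=get_obs();print(np.degrees(o["q"]))
ax=np.array([.572,.084])
for phi in np.arange(107.4,-23,-6):
    r=np.radians(phi);R=np.array([[np.cos(r),-np.sin(r)],[np.sin(r),np.cos(r)]])
    print(round(phi-6+6,1),np.round(ax+R@[.045,.017],4))
```

```text
[-4.52942522e+01  3.96876036e+00 -1.11481753e+01  7.48651357e+01
  4.70328355e-03  8.33692240e+01]
107.4 [0.5423 0.1219]
101.4 [0.5464 0.1248]
95.4 [0.5508 0.1272]
89.4 [0.5555 0.1292]
83.4 [0.5603 0.1307]
77.4 [0.5652 0.1316]
71.4 [0.5702 0.1321]
65.4 [0.5753 0.132 ]
59.4 [0.5803 0.1314]
53.4 [0.5852 0.1303]
47.4 [0.5899 0.1286]
41.4 [0.5945 0.1265]
35.4 [0.5988 0.1239]
29.4 [0.6029 0.1209]
23.4 [0.6065 0.1175]
17.4 [0.6099 0.1137]
11.4 [0.6128 0.1096]
5.4 [0.6152 0.1052]
-0.6 [0.6172 0.1005]
-6.6 [0.6187 0.0957]
-12.6 [0.6196 0.0908]
-18.6 [0.6201 0.0858]
```

Request:
apply_moves:
  targets:
    - [[0.015, 0.0284, 0], 8.5]
    - [[0.015, 0.0284, 0], 8.5]
    - [[0.015, 0.0284, 0], 8.5]
    - [[0.015, 0.0284, 0], 8.5]
    - [[0.015, 0.0284, 0], 8.5]

```text
clock: 1.7
ee_pos: [0.3765, -0.1631, 0.2415]
ee_rot: [0.683, 0.731, 0.0, 0.0]
ft_force: [0.6, -0.1, 0.3]
finger_gap: 0.0
grasp_force: 0.0
```

Request:
apply_moves:
  targets:
    - [[0.015, 0.0284, 0], 8.5]
    - [[0.015, 0.0284, 0], 8.5]
    - [[0.015, 0.0284, 0], 8.5]
    - [[0.015, 0.0284, 0], 8.5]
    - [[0.015, 0.0284, 0], 8.5]

```text
clock: 2.2
ee_pos: [0.4515, -0.021, 0.2414]
ee_rot: [0.372, 0.928, -0.0, 0.0]
ft_force: [0.4, 0.5, 0.1]
finger_gap: 0.0
grasp_force: 0.0
```

Request:
apply_moves:
  targets:
    - [[0.015, 0.0284, -0.02], 8.5]
    - [[0.015, 0.0284, -0.02], 8.5]
    - [[0.015, 0.0284, -0.02], 8.5]
    - [[0.015, 0.0284, 0], 8.5]
    - [[0, 0, 0], 8.5]

```text
clock: 2.7
ee_pos: [0.5123, 0.0941, 0.1803]
ee_rot: [0.009, 1.0, 0.0, -0.0]
ft_force: [-0.3, -0.0, 0.7]
finger_gap: -0.0002
grasp_force: 0.0
```

Run:
```python
from h import *
o=get_obs();print(o["clock"],o["ee_pos"],np.degrees(2*np.arctan2(o["ee_rot"][1],o["ee_rot"][0]))-90,np.degrees(o["q"]))
m=camera_model("wrist");a=get_image("wrist");cv2.imwrite("pics/w1.png",a)
for t,z in [("dial_axis",.108),("dial_pointer",.08),("dot_green",.0815),("enable_top",.095),("flux_tin",.08)]:
    for r in landmark_of("wrist",t)[:1]: print(t,np.round(r["uv"]),round(r["conf"],2),np.round(ray("wrist",r["uv"],z,m),4))
```

```text
2.7 [0.51229081 0.0940968  0.18029444] 89.01838488552099 [ 1.03885313e+01  1.45312895e+01 -7.17320949e+00  6.83103535e+01
  3.30336353e-02  1.13701421e+01]
enable_top [269. 142.] 0.94 [0.4631 0.0918 0.095 ]
```

View pics/w1.png

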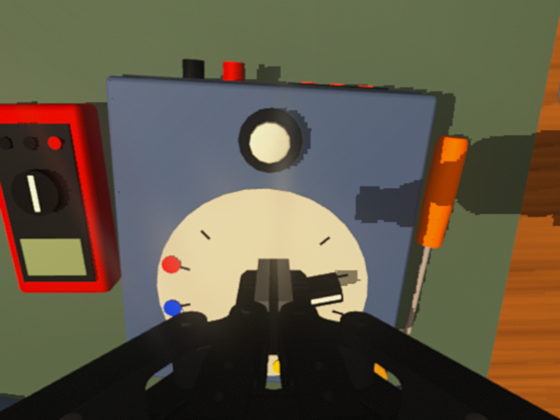

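The wrist view shows the button at (269,142) and the arm at (325,290), with clear disc on its robot side at position 1. I'll line up behind the flank and go down.

Request:
apply_moves:
  targets:
    - [[0.007, 0.014, 0], 6]
    - [[0.0075, 0.013, 0], 6]
    - [[0, 0, -0.03], 0]
    - [[0, 0, -0.03], 0]
    - [[0, 0, -0.03], 0]

```text
clock: 3.5
ee_pos: [0.5257, 0.1178, 0.0908]
ee_rot: [-0.09, 0.996, 0.0, 0.001]
ft_force: [0.1, -0.6, 0.2]
finger_gap: 0.0
grasp_force: 0.0
```

Run:
```python
from h import *
o=get_obs();print(o["clock"],o["ee_pos"],o["ft_force"])
a=get_image("top")[160:250,180:300];cv2.imwrite("pics/t3.png",cv2.resize(a,(800,600),interpolation=cv2.INTER_CUBIC))
```

```text
3.5 [0.52565193 0.11777676 0.09082406] [ 0.08064952 -0.56323731  0.24823493]
```

View pics/t3.png

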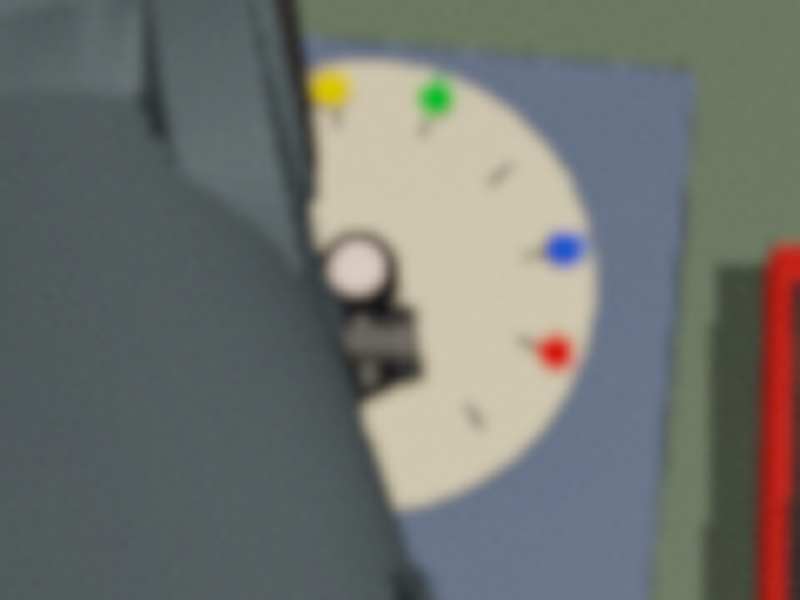

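Request:
apply_moves:
  targets:
    - [[0.005, 0.0015, 0], 0]
    - [[0.005, 0.0015, 0], 1]
    - [[0.004, 0.0015, 0], 0]
    - [[0.004, 0.0013, 0], 0]
    - [[0.003, 0.0012, 0], 0]

```text
clock: 4.05
ee_pos: [0.5475, 0.1255, 0.0921]
ee_rot: [-0.1, 0.995, 0.0, 0.001]
ft_force: [-0.1, -0.2, -0.3]
finger_gap: -0.0004
grasp_force: 0.0
```

Request:
apply_moves:
  targets:
    - [[0.0022, 0.0012, 0], -3]
    - [[0.0022, 0.0012, 0], -3]
    - [[0.0023, 0.001, 0], -3]
    - [[0.0024, 0.001, 0], -3]
    - [[0.0024, 0.0008, 0], -3]

```text
clock: 4.55
ee_pos: [0.5579, 0.1308, 0.0915]
ee_rot: [0.031, 1.0, 0.0, -0.0]
ft_force: [-0.5, 0.4, 0.0]
finger_gap: 0.0004
grasp_force: 0.7
```

Request:
apply_moves:
  targets:
    - [[0.0024, 0.0007, 0], -3]
    - [[0.0024, 0.0005, 0], -3]
    - [[0.0025, 0.0004, 0], -3]
    - [[0.0025, 0.0003, 0], -3]
    - [[0.0025, 0.0002, 0], -3]

```text
clock: 5.05
ee_pos: [0.5707, 0.1327, 0.0916]
ee_rot: [0.162, 0.987, 0.0, 0.0]
ft_force: [-0.1, -0.7, 0.0]
finger_gap: -0.0
grasp_force: 0.0
```

Request:
apply_moves:
  targets:
    - [[0.0025, 0, 0], -3]
    - [[0.0025, -0.0001, 0], -3]
    - [[0.0025, -0.0003, 0], -3]
    - [[0.0025, -0.0003, 0], -3]
    - [[0.0025, -0.0005, 0], -3]

```text
clock: 5.55
ee_pos: [0.5829, 0.1319, 0.0916]
ee_rot: [0.289, 0.957, 0.0, -0.0]
ft_force: [-0.7, 2.0, 0.3]
finger_gap: -0.0
grasp_force: 0.7
```

Request:
apply_moves:
  targets:
    - [[0.0025, -0.0005, 0], -3]
    - [[0.0024, -0.0008, 0], -3]
    - [[0.0023, -0.0009, 0], -3]
    - [[0.0023, -0.001, 0], -3]
    - [[0.0023, -0.0011, 0], -3]

```text
clock: 6.05
ee_pos: [0.595, 0.1272, 0.0916]
ee_rot: [0.412, 0.911, 0.0, 0.0]
ft_force: [0.5, 0.5, -0.1]
finger_gap: -0.0
grasp_force: 0.0
```

Request:
apply_moves:
  targets:
    - [[0.0021, -0.0013, 0], -3]
    - [[0.0021, -0.0013, 0], -3]
    - [[0.002, -0.0015, 0], -3]
    - [[0.002, -0.0015, 0], -3]
    - [[0.0018, -0.0017, 0], -3]

```text
clock: 6.55
ee_pos: [0.605, 0.1203, 0.0916]
ee_rot: [0.527, 0.85, 0.0, -0.0]
ft_force: [0.2, 1.4, 0.6]
finger_gap: -0.0001
grasp_force: 0.5
```

Run:
```python
from h import *
o=get_obs();print(o["clock"],o["ee_pos"],o["ft_force"],np.degrees(2*np.arctan2(o["ee_rot"][1],o["ee_rot"][0]))-90)
a=get_image("scene");cv2.imwrite("pics/s2.png",cv2.resize(a[170:300,230:400],(785,600),interpolation=cv2.INTER_CUBIC))
```

```text
6.55 [0.60502978 0.12026571 0.09162668] [0.16082627 1.41312353 0.5755236 ] 26.398194365964926
```

View pics/s2.png

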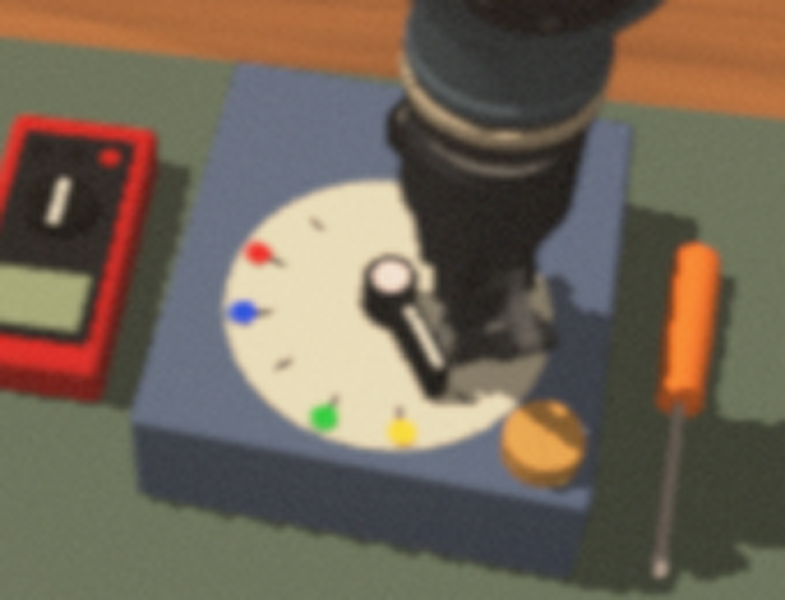

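The arm is being pushed cleanly: its tip at (435,390) lies between position 3 and the yellow dot. Pushing on to just short of green.

Request:
apply_moves:
  targets:
    - [[0.0018, -0.0017, 0], -3]
    - [[0.0017, -0.0019, 0], -3]
    - [[0.0017, -0.0019, 0], -3]
    - [[0.0015, -0.002, 0], -3]
    - [[0.0015, -0.002, 0], -3]

```text
clock: 7.1
ee_pos: [0.613, 0.1103, 0.0915]
ee_rot: [0.633, 0.774, 0.0, 0.0]
ft_force: [-0.5, -0.2, 0.5]
finger_gap: 0.0
grasp_force: 0.0
```

Request:
apply_moves:
  targets:
    - [[0.0012, -0.0022, 0], -3]
    - [[0.0012, -0.0022, 0], -3]
    - [[0.001, -0.0023, 0], -3]
    - [[0.001, -0.0023, 0], -3]
    - [[0.0008, -0.0024, 0], -3]

```text
clock: 7.6
ee_pos: [0.6184, 0.0991, 0.0916]
ee_rot: [0.729, 0.685, 0.0, 0.0]
ft_force: [0.4, 1.6, -0.4]
finger_gap: 0.0002
grasp_force: 0.3
```

Request:
apply_moves:
  targets:
    - [[0.0007, -0.0024, 0], -3]
    - [[0.0006, -0.0024, 0], -3]
    - [[0.0004, -0.002, 0], -2]
    - [[0, 0, 0], 0]
    - [[0, 0, 0], 0]

```text
clock: 8.1
ee_pos: [0.6198, 0.0921, 0.0914]
ee_rot: [0.774, 0.633, 0.0, 0.0]
ft_force: [0.2, -0.4, 0.3]
finger_gap: -0.0002
grasp_force: 0.0
```

Run:
```python
from h import *
o=get_obs();print(o["clock"],o["ee_pos"],o["ft_force"],np.degrees(2*np.arctan2(o["ee_rot"][1],o["ee_rot"][0]))-90)
a=get_image("scene");cv2.imwrite("pics/s3.png",cv2.resize(a[170:300,230:400],(785,600),interpolation=cv2.INTER_CUBIC))
```

```text
8.1 [0.61976834 0.0921283  0.09141133] [ 0.21609274 -0.44617947  0.34107298] -11.404246551508578
```

View pics/s3.png

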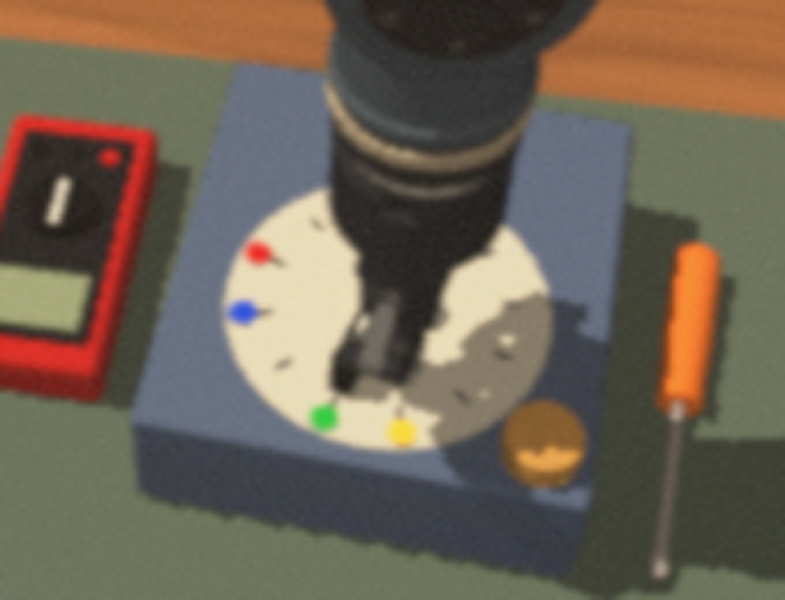

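The arm (tip about (345,385)) now points at the green dot, and the force on the finger is zero. I'll back off, lift and go over to the button.

Request:
apply_moves:
  targets:
    - [[0.001, 0.005, 0], 0]
    - [[0.001, 0.006, 0], 0]
    - [[0, 0, 0.03], 0]
    - [[0, 0, 0.03], 0]
    - [[0, 0, 0.03], 0]

```text
clock: 8.65
ee_pos: [0.6215, 0.1038, 0.1822]
ee_rot: [0.774, 0.633, -0.0, -0.0]
ft_force: [0.4, -0.2, -0.4]
finger_gap: -0.0
grasp_force: 0.0
```

Request:
apply_moves:
  targets:
    - [[-0.03, -0.002, 0.01], 0]
    - [[-0.033, -0.002, 0], 0]
    - [[-0.033, -0.003, 0], 0]
    - [[-0.033, -0.003, 0], 0]
    - [[-0.033, -0.0025, 0], 0]

```text
clock: 9.15
ee_pos: [0.4584, 0.0909, 0.1913]
ee_rot: [0.774, 0.633, 0.0, -0.0]
ft_force: [-0.6, -0.2, -0.6]
finger_gap: 0.0003
grasp_force: 0.0
```

Run:
```python
from h import *
o=get_obs();print(o["clock"],o["ee_pos"],o["ft_force"])
m=camera_model("wrist");w=get_image("wrist");a=get_image("scene")
for c,mm in(("wrist",m),("scene",None)):
  for t,z in [("enable_top",.095),("dial_pointer",.08),("dot_green",.0815)]:
    for r in landmark_of(c,t)[:1]: print(c,t,np.round(r["uv"]),round(r["conf"],2),np.round(ray(c,r["uv"],z,mm),4))
cv2.imwrite("pics/s4.png",np.hstack([cv2.resize(a[200:300,250:350],(400,400)),cv2.resize(w,(400,300))[:].copy() if 0 else cv2.copyMakeBorder(cv2.resize(w,(400,300)),0,100,0,0,0)]))
```

```text
9.15 [0.45839162 0.09092209 0.19132137] [-0.58292165 -0.16020013 -0.62143816]
wrist enable_top [276. 211.] 0.57 [0.4614 0.091  0.095 ]
wrist dial_pointer [530. 197.] 0.66 [0.6481 0.0587 0.08  ]
wrist dot_green [527. 196.] 0.53 [0.645  0.0607 0.0815]
scene enable_top [321. 194.] 0.44 [0.4575 0.0911 0.095 ]
scene dial_pointer [296. 258.] 0.5 [0.6407 0.0509 0.08  ]
scene dot_green [316. 230.] 0.63 [0.5601 0.0872 0.0815]
```

View pics/s4.png

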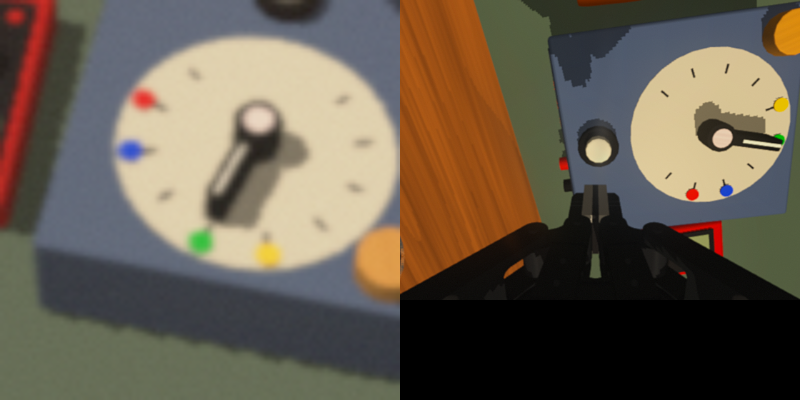

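The pointer is on the green dot in both views, and the button sits right below the tool. Pressing now.

Request:
apply_moves:
  targets:
    - [[0.001, 0, -0.03], 0]
    - [[0, 0, -0.03], 0]
    - [[0, 0, -0.015], 0]
    - [[0, 0, -0.005], 0]
    - [[0, 0, -0.002], 0]

```text
clock: 10.05
ee_pos: [0.461, 0.0906, 0.1088]
ee_rot: [0.774, 0.633, -0.0, -0.0]
ft_force: [0.1, 0.1, -0.1]
finger_gap: 0.0001
grasp_force: 0.0
```

Request:
apply_moves:
  targets:
    - [[0, 0, -0.001], 0]
    - [[0, 0, -0.001], 0]
    - [[0, 0, -0.001], 0]
    - [[0, 0, -0.001], 0]
    - [[0, 0, -0.001], 0]

```text
clock: 10.55
ee_pos: [0.4608, 0.0906, 0.1045]
ee_rot: [0.774, 0.633, 0.0, 0.0]
ft_force: [0.8, 0.7, 0.8]
finger_gap: 0.0001
grasp_force: 0.0
```

Request:
apply_moves:
  targets:
    - [[0, 0, -0.001], 0]
    - [[0, 0, -0.001], 0]
    - [[0, 0, -0.001], 0]
    - [[0, 0, -0.001], 0]
    - [[0, 0, -0.001], 0]

```text
clock: 11.05
ee_pos: [0.4607, 0.0906, 0.0993]
ee_rot: [0.774, 0.633, 0.0, -0.0]
ft_force: [-0.3, -0.5, 2.9]
finger_gap: -0.0001
grasp_force: 1.5
```

Request:
apply_moves:
  targets:
    - [[0, 0, -0.001], 0]
    - [[0, 0, -0.001], 0]
    - [[0, 0, 0], 0]
    - [[0, 0, 0], 0]
    - [[0, 0, 0], 0]

```text
clock: 11.55
ee_pos: [0.4607, 0.0906, 0.0973]
ee_rot: [0.774, 0.633, -0.0, -0.0]
ft_force: [-1.1, -1.0, 4.2]
finger_gap: 0.0003
grasp_force: 2.0
```

Request:
apply_moves:
  targets:
    - [[0, 0, -0.001], 0]
    - [[0, 0, -0.001], 0]
    - [[0, 0, 0], 0]
    - [[0, 0, 0], 0]
    - [[0, 0, 0], 0]

```text
clock: 12.05
ee_pos: [0.4608, 0.0906, 0.0959]
ee_rot: [0.774, 0.633, 0.0, 0.0]
ft_force: [-4.2, -0.6, 12.8]
finger_gap: -0.0001
grasp_force: 6.5
```

Request:
apply_moves:
  targets:
    - [[0, 0, -0.0005], 0]
    - [[0, 0, -0.0005], 0]
    - [[0, 0, 0], 0]
    - [[0, 0, 0], 0]
    - [[0, 0, 0], 0]

```text
clock: 12.55
ee_pos: [0.4609, 0.0906, 0.0957]
ee_rot: [0.774, 0.633, 0.001, 0.0]
ft_force: [-6.3, -1.5, 23.5]
finger_gap: -0.0001
grasp_force: 11.7
```

The force climbed to about 5 N and then went stiff at z = 0.096, so the button is fully down. Releasing.

Request:
apply_moves:
  targets:
    - [[0, 0, 0.004], 0]
    - [[0, 0, 0.01], 0]
    - [[0, 0, 0.03], 0]
    - [[0, 0, 0.03], 0]
    - [[0, 0, 0.03], 0]

```text
clock: 13.05
ee_pos: [0.4604, 0.0905, 0.1994]
ee_rot: [0.774, 0.633, -0.0, -0.0]
ft_force: [0.5, -0.4, -0.3]
finger_gap: 0.0002
grasp_force: 0.0
```

Request:
apply_moves:
  targets:
    - [[-0.02, 0, 0.01], 0]
    - [[-0.02, 0, 0], 0]
    - [[-0.02, 0, 0], 0]
    - [[0, 0, 0], 0]
    - [[0, 0, 0], 0]

```text
clock: 13.55
ee_pos: [0.4011, 0.0907, 0.2086]
ee_rot: [0.774, 0.633, 0.0, 0.0]
ft_force: [-0.2, 0.2, -1.7]
finger_gap: 0.0001
grasp_force: 0.0
```

Run:
```python
from h import *
a=get_image("scene");cv2.imwrite("pics/s5.png",cv2.resize(a[170:300,230:400],(785,600),interpolation=cv2.INTER_CUBIC))
```

```text
(no output)
```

View pics/s5.png

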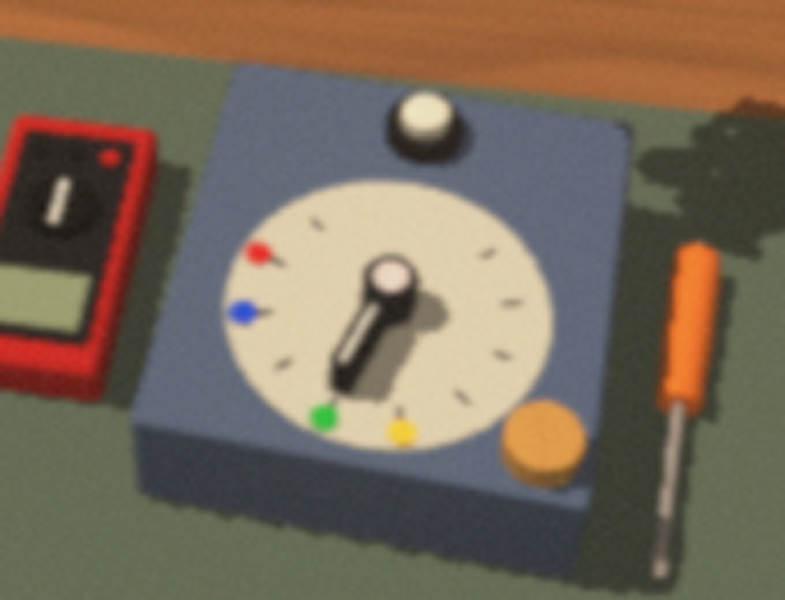

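The pointer is at the green dot (325,418), the button at (425,115) is up, and nothing else has moved.

```bash
python3 -c "
from workcell import *
print(sign_off())"
```

```text
the job is handed in; nothing more can be done
None
```

The switch rests on the green dot, the white button was pressed to its stop and came back up, nothing else on the bench moved in the final picture, and the job is handed in; no verdict was returned.

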